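Reset a locked screen-height adjuster

ROBOT

A 6-joint arm with a two-finger parallel gripper is mounted at the origin on a cart in front of the work surface, level with it; the furniture and walls round the work are solid. World frame = base frame: x ahead of the robot, y to its left, z up, the work surface at z = 0. Lengths are in mm, angles in rad, forces in N, time in s.
With the tool pointing down it reaches from about 300 to 775 mm from the base axis. Payload 14.6 kg.
Tool frame: the origin (TCP) lies at the very end of the fingers, on their centre line; the grasp point (between the pads) lies 19 mm behind it; z points along the fingers, y is the line along which they close (so a half turn about z gives the same grasp; the last joint's range is limited). The gripper opens to 94 mm and grips with 3 to 60 N. Pads are 16 mm wide; open, the fingers measure 119 mm over their backs; the gripper's body (75 mm by 177 mm) begins 78 mm behind the grasp point.
Start: joints at [1.104, 0.3, 1.521, -0, 1.321, -0.067], TCP at [214.075, 506.617, 205.446] pointing down, gripper open.
Joint ranges: [-3.03, 3.03], [-0.79, 2.21], [0.23, 2.52], [-1.04, 4.18], [0, 3.07], [-2.55, 2.55]. Speed limits (rad/s): [2.22, 2.22, 2.57, 3.14, 3.14, 3.14].

INTERFACE

Orientations are given as [roll, pitch, yaw] about the fixed x, y, z axes, in that order (R = Rz(yaw) Ry(pitch) Rx(roll)).
In Python, from cell import manip gives the robot as it stands.
- The arm moves only by the tool servo_tool, never from a script. Its argument "motion" is a list that holds one entry, the list of rows, each a list of 7 numbers: the shift along the world's x, y, z as a fraction of full scale, then the turn, a rotation vector about the world's x, y, z as a fraction of full scale, then the closure, from 0 (fully open) to 1 (shut). In form: [[[x, y, z, rx, ry, rz, gripper], ...]]. A call has 1 to 10 rows; each row is the pose to reach, as a shift and turn from the pose commanded when the call began, turning the shorter way round; what a row does not reach only later rows make up. Full scale, the value 1, is 0.5 m for a shift and pi rad for a turn. A row lasts 1/10 s, in which the tool goes at most 50 mm and 8.59 degrees, less where a joint would pass 70% of its speed; a pose out of reach is approached as far as the arm can. A call with a number of a shift or a turn outside -1 to 1 is refused whole. A call with a gripper value outside its range is refused whole. The fingers move at their own pace and stop on an object; "newtons" is the grip in N (left out, the last holds). Time passes only in rows, so rows that repeat a pose let the fingers close. It gives the time, the measured TCP pose, the force, the opening and the grip force at its end, in the units of the state.
- manip.read_state(): the state, without advancing time (a new reading comes with each control period).
- manip.camera(name): name is "scene" or "top" or "wrist"; returns a dict with "frame" (420x560x3 uint8, red, green, blue), "range_z" (420x560 float32, mm along the optical axis (not along the pixel's ray), 0 where there is no reading), "vfov" (degrees; the focal length in pixels is half the picture's height over the tangent of half this angle, whatever the lens; pixels are square), "cx", "cy" (the principal point, pixels), "cam_to_world" (4x4, takes a point from camera to world coordinates). Camera axes: x right, y down, z forward; pixel columns grow to the right and rows downward; lengths in mm; the calibration is good to about 2 mm. A picture is of the moment at which its call begins.
- manip.sign_off(): hands the job in; it is judged then, once.
The state is a dict: "clock": time; "joints": joint angles; "qd": joint speeds; "effort": joint torques, N m; "eef_pos": TCP position; "eef_rot": TCP orientation; "wrist_force": force on the tool from outside, world axes, zero at the start; "moment": the same for the moment, N m; "finger_gap": finger opening in mm; "finger_force": force on a finger pad.
Only numpy, scipy, OpenCV 4.12 (cv2) and the standard library are available. Lean on these libraries where they do the work, as an engineer would, in place of code of your own. Each camera call takes 0.05 s, during which the arm holds its last target. There are 200 camera calls.

TASK

Reset the screen-height adjuster on the workbench: undo its winged lock ring until the ring is free, turn the bar knob on top counter-clockwise (seen from above) until its pointer nose points at the fin on the base flange, then tighten the lock ring again, firmly, so that the setting is clamped. The pointer must still point at the fin when you let go; leave the tubs and lids around it where they stand.

Things in the scene. Friction and masses are not known exactly. Their poses are not given: they have to be found in the camera images.
- axis (a point): Centre of the adjuster unit, on its upright axis, at the top face of its flat round grey flange (flange 208 mm across, 13 mm high, fixed to the bench). From below upward on this axis: boss 77 mm across up to 31 mm above the bench; steel lock ring 68 mm across from 36 to 47 mm (when tight); black hub 54 mm across from 50 to 57 mm; bar knob from 56 to 94 mm.
- index: The index fin, a small upright dark steel blade on a 30 mm wide foot on the flange (20 mm long radially, 10 mm thick, top 26 mm above the bench, between 84 and 104 mm from the axis), fixed. The origin of this frame lies on the unit's axis at bench height; its x axis points from the axis to the fin. At the start the fin is 1.7 to 2.6 rad counter-clockwise (from above) of the pointer.
- index_mark (a point): Inner upper edge of the index fin, 84 mm from the axis, 26 mm above the bench.
- bar_grip (a point): Middle of the black bar knob, on the axis, 82 mm above the bench, 12 mm below the bar's top. The bar is 60 mm long, 16 mm wide and 38 mm tall (56 to 94 mm above the bench) and is gripped across its width; its x axis runs along the bar toward the pointer nose.
- pointer_tip (a point): Tip of the pointer nose, the small pointed foot at one end of the bar knob only (the bar's top bears a steel line on that half), 43 mm from the axis, 63 mm above the bench. The pointer is set when the tip lies on the line from the axis to the fin.
- adjuster (a joint): Angle of the bar knob, rad, counter-clockwise from above positive; 0 at the start, stops at 3.1. It rises 0.7 mm per rad. While the lock ring is loose it turns with about 0.3 N m and stays where it is left; while the ring is tight it is clamped.
- lock_ring (a joint): Angle of the lock ring relative to the knob, rad, counter-clockwise (loosening) positive, -1.6 to 1.4; near 0 and tight at the start, free from 0.75 on. Rises 3.5 mm per rad; travels round with the knob. Holding a wing still against it takes 1 to 2 N when loose, 6 to 8 N when firmly tight (more in motion), growing over 0.6 rad; it stays. Its tight angle shifts by -0.2 rad per rad of knob: feel for it.
- wing_a (a point): Grip point on one of the two like wings of the lock ring, 60 mm from the axis, 50 mm above the bench (ring tight). Each wing is an upright radial plate 12 mm thick (tangentially), from 44 to 74 mm from the axis and from 32 to 58 mm above the bench; it is pinched across its thickness from above or pushed.
- wing_b (a point): The same point on the opposite wing.
- lock_washer: Steel washer 64 mm across under the lock ring, 3 mm thick, mostly hidden; origin on the axis at its underside. It is what the ring presses on the boss: 60 to 90 N at the start, more than 45 N is tight, under 4 N (little but its weight) is loose.
- stop_base: The fixed unit (flange and boss), origin on its axis at bench height.
- tub_lid_4: Bystander, to be left alone: orange-red lid lying flat, 86 mm wide, 10 mm tall; origin at the centre of its underside.
- tub: Bystander, to be left alone: reddish tub with a white lid, 71 mm wide, 76 mm tall; origin at the centre of its underside.
- pink_cup: Bystander, to be left alone: pink lidded cup, 84 mm wide, 94 mm tall; origin at the centre of its underside.
- low_tub: Bystander, to be left alone: orange-red lidded tub, 68 mm wide, 66 mm tall; origin at the centre of its underside.

How it is judged (in metres and radians):
On the way, in this order (a step that is already met when the one before it is completed fails the run):
1. the lock ring is undone until it presses on nothing (contact force between lock_washer and stop_base_c0 below 4 N), for 0.2 s.
2. with the ring loose, the pointer is brought to the fin (y of pointer_tip in the frame of index between -0.007 and 0.007 m and x of pointer_tip in the frame of index above 0 m and contact force between lock_washer and stop_base_c0 below 4 N), for 0.2 s.
3. the ring is tightened firmly, the pointer still at the fin (y of pointer_tip in the frame of index between -0.007 and 0.007 m and x of pointer_tip in the frame of index above 0 m and contact force between lock_washer and stop_base_c0 above 45 N), for 0.2 s.
At the end, for the whole second after the job is handed in: The pointer tip lies within 7 mm sideways of the line from the axis to the fin (about 9 degrees), on the fin's side; the lock ring presses its washer on the boss with more than 45 N; knob and ring are at rest (all of step 3 and velocity of joint adjuster between -0.05 and 0.05 rad/s and velocity of joint lock_ring between -0.05 and 0.05 rad/s); the robot touches nothing.
It fails at once if a bystander is shifted by more than 30 mm (distance of any of tub_lid_4, tub, pink_cup, low_tub from where it was at the start of the episode above 0.03 m).
It also fails if it takes over 67 s, if anything falls off the work surface, if the arm or the gripper's body presses on something with over 40 N, if the wrist force passes 120 N, or if a joint passes its speed limit or range.

## Working session

There is one attempt and no reset: what is moved stays moved. The work goes in short steps, Python scripts to look and compute and a tool call to move; the robot and the scene stay as the last step left them, time stands still between calls to the robot, and variables do not carry over. Pictures are saved under pics/ and viewed, at most 10 in all, crops included, and the job is handed in when it is done.

Besides the shell and the picture viewer there is one more tool, called after "Request:" in YAML: its name, and indented under it one key for each argument. servo_tool: Moves the arm, as the interface text tells. Its arguments: {"type":"object","properties":{"motion":{"type":"array"},"newtons":{"type":"number"}},"required":["motion"]}

```bash
mkdir -p pics
cat > h.py <<'E'
import numpy as np,cv2
from cell import manip
def cam(n,save=None):
    c=manip.camera(n)
    if save: cv2.imwrite('pics/'+save,c['frame'][:,:,::-1])
    return c
def K(c):
    return c['frame'].shape[0]/2/np.tan(np.radians(c['vfov'])/2)
def cloud(c):
    f=K(c);z=c['range_z'];v,u=np.mgrid[:z.shape[0],:z.shape[1]]
    P=np.stack([(u-c['cx'])/f*z,(v-c['cy'])/f*z,z,np.ones_like(z)],-1)
    T=np.array(c['cam_to_world'])
    return (P@T.T)[...,:3]
def ray(c,u,v,h):
    f=K(c);T=np.array(c['cam_to_world']);d=T[:3,:3]@np.array([(u-c['cx'])/f,(v-c['cy'])/f,1]);o=T[:3,3]
    return o+d*(h-o[2])/d[2]
def proj(c,p):
    T=np.linalg.inv(np.array(c['cam_to_world']));q=T[:3,:3]@np.array(p)+T[:3,3];f=K(c)
    return q[0]/q[2]*f+c['cx'],q[1]/q[2]*f+c['cy']
E
python3 - <<'E'
from h import *
a=cam('top');b=cam('scene')
im=np.hstack([a['frame'],b['frame']])[:,:,::-1]
cv2.imwrite('pics/a.png',a['frame'][:,:,::-1]);cv2.imwrite('pics/b.png',b['frame'][:,:,::-1])
np.savez('top.npz',**a);np.savez('scene.npz',**b)
print(manip.read_state()); print(a['vfov'],a['cam_to_world'],b['cam_to_world'])
E
```

```text
{'clock': 0.1, 'joints': array([ 1.10437750e+00,  3.00438388e-01,  1.52151553e+00, -7.63876259e-06,
        1.32066530e+00, -6.65932522e-02]), 'qd': array([-6.68942420e-04, -1.35777705e-03, -4.64635300e-03, -3.62420136e-06,
       -2.18766163e-03, -2.74220970e-04]), 'effort': array([ 6.29359620e-04, -5.32636464e+01, -3.53290057e+01,  7.09445472e-02,
        2.34476494e-02, -7.98123688e-05]), 'eef_pos': array([213.99107586, 506.41825445, 204.93199079]), 'eef_rot': array([-3.14056787e+00, -6.09294085e-05,  2.74176894e+00]), 'wrist_force': array([ 0.02668975,  0.42981798, -0.8770756 ]), 'moment': array([-0.02147126,  0.05449952,  0.01457314]), 'finger_force': 0.0, 'finger_gap': 93.83574081322101}
51.092138670261825 [[ 1.92868091e-02 -9.94845952e-01  9.95467243e-02  5.00510380e+02]
 [-9.99775467e-01 -2.00642775e-02 -6.81475685e-03  1.85972897e+02]
 [ 8.77696637e-03 -9.93929378e-02 -9.95009552e-01  1.17018914e+03]
 [ 0.00000000e+00  0.00000000e+00  0.00000000e+00  1.00000000e+00]] [[-8.90821126e-01 -1.70910893e-01  4.20983596e-01  1.56411302e+02]
 [-4.53611809e-01  3.87490369e-01 -8.02550647e-01  1.01643416e+03]
 [-2.59624413e-02 -9.05892202e-01 -4.22711806e-01  5.16295334e+02]
 [ 0.00000000e+00  0.00000000e+00  0.00000000e+00  1.00000000e+00]]
```

View pics/a.png

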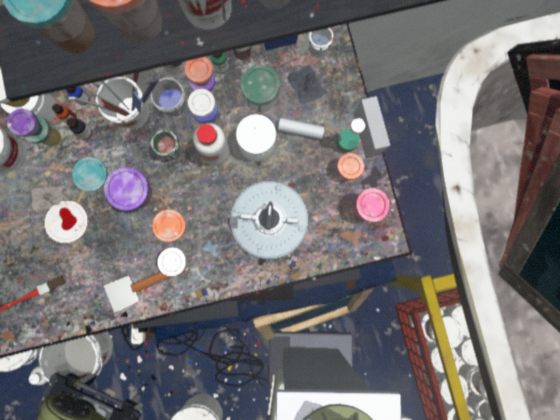

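View pics/b.png

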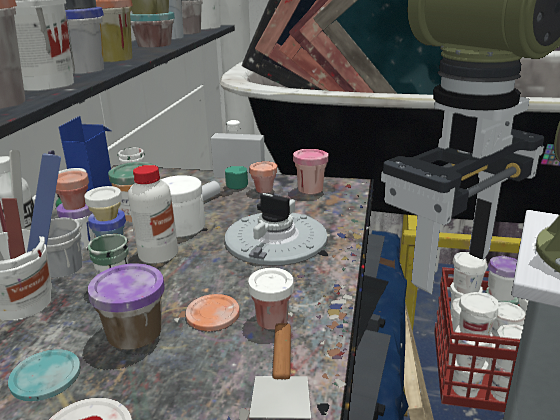

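The top view shows the adjuster at about (269,219), with the wings to its left and right and the bar running roughly vertically. In the scene view it is at (276,235). The tubs stand well clear of it. Next I'll enlarge and measure.

Run:
```python
from h import *
a=dict(np.load('top.npz'));b=dict(np.load('scene.npz'))
A=cv2.resize(a['frame'][170:270,220:320],(400,400),interpolation=cv2.INTER_CUBIC)
B=cv2.resize(b['frame'][180:280,215:335],(480,400),interpolation=cv2.INTER_CUBIC)
# mark nothing
cv2.imwrite('pics/c.png',np.hstack([A,B[:,:400]])[:,:,::-1])
P=cloud(a)
print(P[219,269],P[219,245],ray(a,269,220,13),P[205,262])
# flange: cloud points with height 8..18 around
m=(abs(P[...,2]-13)<4)
m[:160]=0;m[280:]=0;m[:,:215]=0;m[:,325:]=0
n,l,s,c=cv2.connectedComponentsWithStats(m.astype(np.uint8));k=1+np.argmax(s[1:,4]);print(s[k],c[k])
ct=max(cv2.findContours((l==k).astype(np.uint8),0,1)[0],key=len)
e=cv2.fitEllipse(ct);print(e,ray(a,*e[0],13))
for h0,h1 in((80,100),(50,62),(20,32)):
    q=P[(P[...,2]>h0)&(P[...,2]<h1)&(np.hypot(P[...,0]-ray(a,*e[0],13)[0],P[...,1]-ray(a,*e[0],13)[1])<110)]
    print(h0,len(q),q.mean(0),np.linalg.eigh(np.cov(q[:,:2].T)))
```

```text
[588.04747065 186.7665262   94.07017374] [593.30890427 250.14256617  13.81818719] [591.99304694 186.7731244   13.        ] [630.96206587 206.0394629   17.57457685]
[ 230  181   78   78 3373] [269.19774681 219.04832493]
((269.552001953125, 218.6590118408203), (74.73495483398438, 76.25801086425781), 153.67568969726562) [595.57490318 185.38630477  13.        ]
80 156 [594.17517425 187.62795458  93.89944243] EighResult(eigenvalues=array([ 21.06247192, 294.46413936]), eigenvectors=array([[-0.06013533, -0.99819023],
       [-0.99819023,  0.06013533]]))
50 345 [594.75237833 186.03689472  56.83667743] EighResult(eigenvalues=array([ 116.46275419, 1304.0644672 ]), eigenvectors=array([[-0.99751754,  0.07041843],
       [ 0.07041843,  0.99751754]]))
20 179 [586.86622055 209.38320041  25.88710646] EighResult(eigenvalues=array([ 939.7543364 , 2694.15253151]), eigenvectors=array([[-0.99997398,  0.00721452],
       [ 0.00721452,  0.99997398]]))
```

View pics/c.png

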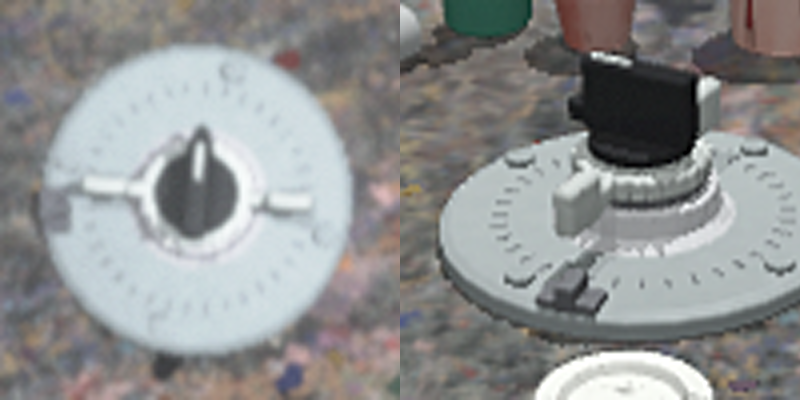

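Enlarged, the pointer nose faces up in the top image (world +x, angle about -0.06). The wings are at about ±y (one at about 1.50 rad), and the fin is on the left (+y) at about 1.65 rad. The axis is at about (595,186). I'll move above it for a close look.

Request:
servo_tool:
  motion:
    - [[0.76,-0.64,0.11,0,0,-0.395,0.3],[0.76,-0.64,0.11,0,0,-0.395,0.3],[0.76,-0.64,0.11,0,0,-0.395,0.3],[0.76,-0.64,0.11,0,0,-0.395,0.3],[0.76,-0.64,0.11,0,0,-0.395,0.3],[0.76,-0.64,0.11,0,0,-0.395,0.3],[0.76,-0.64,0.11,0,0,-0.395,0.3],[0.76,-0.64,0.11,0,0,-0.395,0.3],[0.76,-0.64,0.11,0,0,-0.395,0.3],[0.76,-0.64,0.11,0,0,-0.395,0.3]]

```text
clock: 1.1
eef_pos: [595.3, 184.9, 260.4]
eef_rot: [-3.141, 0.0, 1.499]
wrist_force: [-0.4, 1.3, 1.0]
finger_gap: 65.8
finger_force: 0.0
```

Run:
```python
from h import *
w=cam('wrist','w1.png');np.savez('w1.npz',**w)
print(w['cam_to_world'],manip.read_state()['eef_pos'],manip.read_state()['eef_rot'],manip.read_state()['joints'])
```

```text
[[ 9.97452604e-01 -6.90717473e-02 -1.78156183e-02  6.00251964e+02]
 [-7.13310620e-02 -9.67319270e-01 -2.43321413e-01  2.56150201e+02]
 [-4.26755701e-04  2.43972384e-01 -9.69782086e-01  4.40699298e+02]
 [ 0.00000000e+00  0.00000000e+00  0.00000000e+00  1.00000000e+00]] [599.33584755 180.10613401 260.33021073] [3.14090854e+00 1.27280375e-03 1.49622188e+00] [ 2.34022180e-01  4.41893750e-01  1.20248526e+00 -1.42434083e-03
  1.49694849e+00  3.08701089e-01]
```

View pics/w1.png

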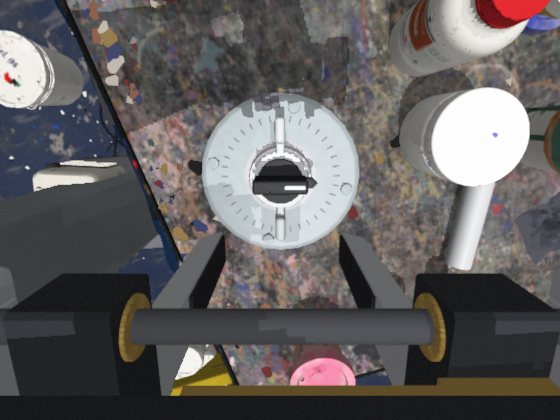

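The wrist view shows the unit at (280,170): bar at (280,186) with the nose to the right at (315,183), wings at (280,132) and (280,222), and the dark fin at the top near (268,100).

Run:
```python
from h import *
s=manip.read_state();print(s['eef_pos'],s['eef_rot'])
w=cam('wrist');np.savez('w1.npz',**w);P=cloud(w)
u=manip.read_state();print(u['eef_pos'])
print('axis ray checks',P[186,280],P[132,280],P[222,280],P[104,268])
c0=np.array([595,186.])
R=np.hypot(P[...,0]-595,P[...,1]-186)
m=(abs(P[...,2]-13)<4)&(R<125)
ct=max(cv2.findContours(m.astype(np.uint8),0,1)[0],key=len);X=np.array([P[v,uu] for uu,v in ct[:,0]])[:,:2]
A=np.c_[2*X,np.ones(len(X))];c=np.linalg.lstsq(A,(X**2).sum(1),rcond=None)[0];r=np.sqrt(c[2]+c[0]**2+c[1]**2)
print('flange c',c[:2],r)
def blob(n,m):
    q=P[m];ev,E=np.linalg.eigh(np.cov(q[:,:2].T));d=E[:,1];print(n,len(q),q.mean(0),np.median(q[:,2]),'ang',np.arctan2(d[1],d[0]),'size',np.ptp((q[:,:2]-q[:,:2].mean(0))@d),np.ptp((q[:,:2]-q[:,:2].mean(0))@E[:,0]))
blob('bar',(P[...,2]>88)&(P[...,2]<100)&(R<50))
Rr=R
blob('wing+y',(P[...,2]>52)&(P[...,2]<62)&(R>45)&(R<80)&(P[...,1]>186))
blob('wing-y',(P[...,2]>52)&(P[...,2]<62)&(R>45)&(R<80)&(P[...,1]<186))
blob('fin',(P[...,2]>22)&(P[...,2]<31)&(R>78)&(R<108))
blob('nose',(P[...,2]>60)&(P[...,2]<70)&(R>30)&(R<50))
im=w['frame'];cv2.imwrite('pics/w2.png',cv2.resize(im[80:260,190:370],(600,600),interpolation=cv2.INTER_CUBIC)[:,:,::-1])
```

```text
[599.33584755 180.10613401 260.33021073] [3.14090854e+00 1.27280375e-03 1.49622188e+00]
[597.0887024  182.50576236 259.64878357]
axis ray checks [597.72203233 185.52160473  95.3825919 ] [601.69540974 240.31858552  57.03158292] [593.66384903 134.20317097  58.09656796] [589.36988131 273.58195628  20.1374325 ]
flange c [592.89475105 186.68082058] 101.41679082821369
bar 847 [593.25434952 189.18009334  94.78010185] 94.993442570166 ang 3.077749979370373 size 59.8842744004232 16.10614593283551
wing+y 279 [596.62576382 247.37683736  58.38125289] 58.65597361623503 ang 1.4967072325810333 size 28.636836987888127 11.455350116011818
wing-y 197 [589.04718365 129.12969295  58.54899709] 58.825058886601425 ang 1.4818052028715636 size 25.43375608409675 11.177664088306265
fin 148 [582.69814837 281.65982497  26.95843955] 26.980533402865007 ang 1.6810500784588074 size 19.961143849398507 9.915512312206754
nose 77 [623.75563281 184.06402869  67.5846476 ] 68.83827227953594 ang -2.3582544816207758 size 75.91990037906204 67.21145804884996
```

View pics/w2.png

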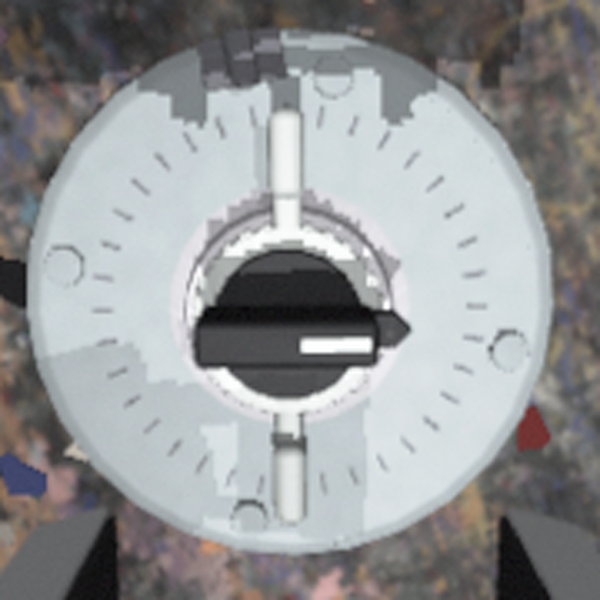

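Axis is at about (593.5,187.5), pointer at -0.064, fin at 1.682 (so the knob turns 1.745), wing at 1.49. All heights agree with the text. I'll go to the +y wing.

Request:
servo_tool:
  motion:
    - [[0.004,0.06,0,0,0,-0.003,0.4],[0.007,0.122,0,0,0,-0.003,0.4],[0.007,0.122,-0.05,0,0,-0.003,0.5],[0.007,0.122,-0.12,0,0,-0.003,0.5],[0.007,0.122,-0.19,0,0,-0.003,0.5],[0.007,0.122,-0.26,0,0,-0.003,0.5],[0.007,0.122,-0.3,0,0,-0.003,0.5],[0.007,0.122,-0.32,0,0,-0.003,0.5],[0.007,0.122,-0.32,0,0,-0.003,0.5]]

```text
clock: 2.1
eef_pos: [596.8, 247.8, 99.3]
eef_rot: [-3.14, 0.001, 1.492]
wrist_force: [0.0, 0.4, 0.2]
finger_gap: 47.0
finger_force: 0.0
```

Request:
servo_tool:
  motion:
    - [[0,0,-0.03,0,0,0,0.5],[0,0,-0.06,0,0,0,0.5],[0,0,-0.09,0,0,0,0.5],[0,0,-0.12,0,0,0,0.5],[0,0,-0.132,0,0,0,0.5],[0,0,-0.132,0,0,0,0.5],[0,0,-0.132,0,0,0,0.5]]

```text
clock: 2.8
eef_pos: [597.9, 247.7, 34.8]
eef_rot: [3.141, -0.0, 1.491]
wrist_force: [0.2, -1.0, -0.4]
finger_gap: 47.0
finger_force: 0.0
```

Run:
```python
from h import *
w=cam('wrist','w3.png');s=manip.read_state();print(s['eef_pos'],s['eef_rot'],s['wrist_force'])
```

```text
[597.97355352 247.76484682  35.12397829] [ 3.14058472e+00 -4.68596169e-04  1.49142933e+00] [ 0.10064846 -0.79665634  0.74687813]
```

View pics/w3.png

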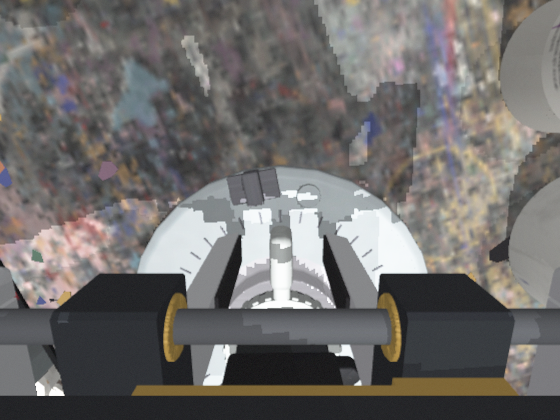

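The wing, at (282,255), is centred between the fingers. I'll pinch it.

Request:
servo_tool:
  motion:
    - [[0,0,0,0,0,0,1],[0,0,0,0,0,0,1],[0,0,0,0,0,0,1],[0,0,0,0,0,0,1],[0,0,0,0,0,0,1],[0,0,0,0,0,0,1]]
  newtons: 35

```text
clock: 3.45
eef_pos: [597.4, 247.7, 34.5]
eef_rot: [-3.141, 0.0, 1.492]
wrist_force: [-3.1, -0.2, 1.7]
finger_gap: 11.8
finger_force: 35.0
```

```bash
cat > arc.py <<'E'
import numpy as np,sys
# arc th0 dth n [dz per rad]: rows around axis, r=60
th0,d,n=map(float,sys.argv[1:4]);k=float(sys.argv[4])if len(sys.argv)>4 else 0
for i in range(1,int(n)+1):
    t=d*i/n;print([round(60*(np.cos(th0+t)-np.cos(th0))/500,4),round(60*(np.sin(th0+t)-np.sin(th0))/500,4),round(k*t/500,4),0,0,round(t/np.pi,4),1])
E
python3 arc.py 1.49 0.5 10 3.5; python3 arc.py 1.99 0.55 10 3.5
```

```text
[np.float64(-0.006), np.float64(0.0003), 0.0004, 0, 0, 0.0159, 1]
[np.float64(-0.012), np.float64(0.0004), 0.0007, 0, 0, 0.0318, 1]
[np.float64(-0.018), np.float64(0.0001), 0.0011, 0, 0, 0.0477, 1]
[np.float64(-0.024), np.float64(-0.0005), 0.0014, 0, 0, 0.0637, 1]
[np.float64(-0.0299), np.float64(-0.0013), 0.0018, 0, 0, 0.0796, 1]
[np.float64(-0.0358), np.float64(-0.0025), 0.0021, 0, 0, 0.0955, 1]
[np.float64(-0.0416), np.float64(-0.0039), 0.0024, 0, 0, 0.1114, 1]
[np.float64(-0.0473), np.float64(-0.0057), 0.0028, 0, 0, 0.1273, 1]
[np.float64(-0.053), np.float64(-0.0077), 0.0032, 0, 0, 0.1432, 1]
[np.float64(-0.0585), np.float64(-0.01), 0.0035, 0, 0, 0.1592, 1]
[np.float64(-0.006), np.float64(-0.0029), 0.0004, 0, 0, 0.0175, 1]
[np.float64(-0.0117), np.float64(-0.006), 0.0008, 0, 0, 0.035, 1]
[np.float64(-0.0173), np.float64(-0.0095), 0.0012, 0, 0, 0.0525, 1]
[np.float64(-0.0227), np.float64(-0.0133), 0.0015, 0, 0, 0.07, 1]
[np.float64(-0.0279), np.float64(-0.0174), 0.0019, 0, 0, 0.0875, 1]
[np.float64(-0.0329), np.float64(-0.0217), 0.0023, 0, 0, 0.105, 1]
[np.float64(-0.0376), np.float64(-0.0264), 0.0027, 0, 0, 0.1225, 1]
[np.float64(-0.042), np.float64(-0.0312), 0.0031, 0, 0, 0.1401, 1]
[np.float64(-0.0462), np.float64(-0.0364), 0.0035, 0, 0, 0.1576, 1]
[np.float64(-0.0501), np.float64(-0.0417), 0.0039, 0, 0, 0.1751, 1]
```

Request:
servo_tool:
  motion:
    - [[-0.006,0.0003,0.0004,0,0,0.016,1],[-0.012,0.0004,0.0007,0,0,0.032,1],[-0.018,0.0001,0.0011,0,0,0.048,1],[-0.024,-0.0005,0.0014,0,0,0.064,1],[-0.03,-0.0013,0.0018,0,0,0.08,1],[-0.036,-0.0025,0.0021,0,0,0.0955,1],[-0.0416,-0.004,0.0024,0,0,0.111,1],[-0.0473,-0.0057,0.0028,0,0,0.127,1],[-0.053,-0.0077,0.0032,0,0,0.143,1],[-0.0585,-0.01,0.0035,0,0,0.159,1]]

```text
clock: 4.45
eef_pos: [568.6, 242.5, 36.0]
eef_rot: [3.141, 0.0, 1.993]
wrist_force: [4.7, -0.4, -3.5]
finger_gap: 12.0
finger_force: 35.0
```

Request:
servo_tool:
  motion:
    - [[-0.006,-0.0029,0.0004,0,0,0.0175,1],[-0.0117,-0.006,0.0008,0,0,0.035,1],[-0.0173,-0.0095,0.0012,0,0,0.0525,1],[-0.0227,-0.0133,0.0015,0,0,0.07,1],[-0.0279,-0.0174,0.0019,0,0,0.0875,1],[-0.0329,-0.0217,0.0023,0,0,0.105,1],[-0.0376,-0.0264,0.0027,0,0,0.1225,1],[-0.042,-0.0312,0.0031,0,0,0.14,1],[-0.0462,-0.0364,0.0035,0,0,0.1575,1],[-0.0501,-0.0417,0.0039,0,0,0.175,1]]

```text
clock: 5.45
eef_pos: [543.7, 221.6, 37.8]
eef_rot: [3.141, 0.001, 2.543]
wrist_force: [6.5, 0.6, -7.9]
finger_gap: 11.9
finger_force: 35.0
```

Request:
servo_tool:
  motion:
    - [[0,0,0,0,0,0,1],[0,0,0,0,0,0,1],[0,0,0,0,0,0,1]]

```text
clock: 5.75
eef_pos: [543.6, 221.5, 37.8]
eef_rot: [-3.142, 0.001, 2.54]
wrist_force: [4.5, -2.2, -5.6]
finger_gap: 11.6
finger_force: 35.0
```

Request:
servo_tool:
  motion:
    - [[0,0,0,0,0,0,0.6],[0,0,0,0,0,0,0.6],[0,0,0,0,0,0,0.6],[0,0,0.06,0,0,0,0.6],[0,0,0.14,0,0,0,0.6],[0,0,0.22,0,0,0,0.6],[0,0,0.3,0,0,0,0.6],[0,0,0.36,0,0,0,0.6],[0.0,0,0.4,0,0,0,0.6],[0.0,0,0.4,0,0,0,0.6]]

```text
clock: 6.75
eef_pos: [544.0, 222.2, 241.2]
eef_rot: [3.137, 0.003, 2.541]
wrist_force: [0.2, -0.4, -0.1]
finger_gap: 37.3
finger_force: 0.0
```

Request:
servo_tool:
  motion:
    - [[0.05,-0.034,0,0,0,-0.04,0.6],[0.1,-0.068,0,0,0,-0.09,0.6],[0.1,-0.068,0,0,0,-0.14,0.6],[0.1,-0.068,0,0,0,-0.19,0.6],[0.1,-0.068,0,0,0,-0.24,0.6],[0.1,-0.068,0,0,0,-0.28,0.6],[0.1,-0.068,0,0,0,-0.32,0.6],[0.1,-0.068,0,0,0,-0.34,0.6],[0.1,-0.068,0,0,0,-0.34,0.6],[0.1,-0.068,0,0,0,-0.34,0.6]]

```text
clock: 7.75
eef_pos: [593.1, 187.7, 237.2]
eef_rot: [-3.14, 0.0, 1.475]
wrist_force: [0.4, -0.5, 0.0]
finger_gap: 37.4
finger_force: 0.0
```

```bash
cat > look.py <<'E'
from h import *
import sys
w=cam('wrist',sys.argv[1] if len(sys.argv)>1 else None);P=cloud(w);c=np.array([593.3,187.7])
D=P[...,:2]-c;R=np.hypot(D[...,0],D[...,1]);Z=P[...,2]
b=(Z>88)&(R<50);q=P[b];print('bar',len(q),q.mean(0))
E_=np.linalg.eigh(np.cov(q[:,:2].T))[1][:,1];print('bar ang',np.arctan2(E_[1],E_[0]))
for lo,hi,n,r0,r1 in((52,68,'wing',50,80),(22,31,'fin',84,106)):
    m=((Z>lo)&(Z<hi)&(R>r0)&(R<r1)).astype(np.uint8);k,l,s,ce=cv2.connectedComponentsWithStats(m)
    for i in range(1,k):
        if s[i,4]<30: continue
        q=P[l==i];e=np.linalg.eigh(np.cov(q[:,:2].T))[1][:,1];d=q.mean(0)[:2]-c
        print(n,s[i,4],q.mean(0).round(1),'pos ang',np.arctan2(d[1],d[0]).round(3),'axis',np.arctan2(e[1],e[0]).round(3))
s=manip.read_state();print(s['clock'],s['eef_pos'],s['eef_rot'],s['joints'][5])
E
python3 look.py
```

```text
bar 53480 [595.47400363 210.81832278 347.62990279]
bar ang 3.051335507401781
wing 264 [542.7 223.3  61.4] pos ang 2.528 axis 2.553
wing 214 [644.2 154.9  61.5] pos ang -0.572 axis 2.537
fin 163 [582.7 281.7  26.9] pos ang 1.683 axis 1.678
7.8 [593.11235409 187.76208356 237.45308489] [-3.14073684e+00  2.51710244e-04  1.47456722e+00] 0.34392471409762715
```

Request:
servo_tool:
  motion:
    - [[0,0.001,0,0,0,-0.045,0.5],[0,0.001,0,0,0,-0.09,0.5],[0,0.001,0,0,0,-0.135,0.5],[0,0.001,0,0,0,-0.18,0.5],[0,0.001,0,0,0,-0.225,0.5],[0,0.001,0,0,0,-0.27,0.5],[0,0.001,0,0,0,-0.315,0.5],[0,0.001,0,0,0,-0.36,0.5],[0,0.001,0,0,0,-0.405,0.5],[0,0.001,0,0,0,-0.45,0.5]]

```text
clock: 8.8
eef_pos: [593.2, 188.3, 237.8]
eef_rot: [3.142, 0.0, 0.055]
wrist_force: [-1.6, -0.3, 0.2]
finger_gap: 47.0
finger_force: 0.0
```

Request:
servo_tool:
  motion:
    - [[0,0,0,0,0,-0.025,0.5],[0,0,-0.06,0,0,-0.039,0.5],[0,0,-0.12,0,0,-0.039,0.5],[0,0,-0.18,0,0,-0.039,0.5],[0,0,-0.2,0,0,-0.039,0.5],[0,0,-0.2,0,0,-0.039,0.5],[0,0,-0.2,0,0,-0.039,0.5]]

```text
clock: 9.5
eef_pos: [593.9, 188.4, 139.6]
eef_rot: [-3.141, -0.002, -0.063]
wrist_force: [0.0, -0.2, 1.5]
finger_gap: 46.9
finger_force: 0.0
```

```bash
sed -i 's/(Z>88)&/(Z>88)\&(Z<102)\&/' look.py; python3 look.py w4.png
```

```text
bar 1748 [594.95010547 188.89475472  94.74893848]
bar ang 3.082029131048132
wing 467 [644.8 155.   61.6] pos ang -0.566 axis 2.535
wing 354 [543.5 222.9  61.7] pos ang 2.526 axis 2.613
fin 245 [583.4 281.8  26.6] pos ang 1.676 axis 1.674
9.55 [593.97714546 188.46550738 139.88108024] [-3.14084880e+00 -2.28538381e-03 -6.32641677e-02] 1.882534051563031
```

View pics/w4.png

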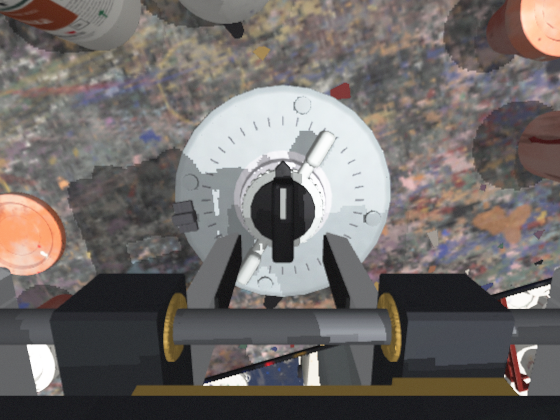

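The bar, at (283,215), is centred between the fingers and aligned with the tool; the wings are at (318,150) and (250,265). I'll descend, grip and turn.

Request:
servo_tool:
  motion:
    - [[0.0005,0.0005,-0.04,0,0,0,0.5],[0.0005,0.0005,-0.08,0,0,0,0.5],[0.0005,0.0005,-0.12,0,0,0,0.5],[0.0005,0.0005,-0.147,0,0,0,0.5],[0.0005,0.0005,-0.147,0,0,0,0.5],[0.0005,0.0005,-0.147,0,0,0,1],[0.0005,0.0005,-0.147,0,0,0,1],[0.0005,0.0005,-0.147,0,0,0,1],[0.0005,0.0005,-0.147,0,0,0,1],[0.0005,0.0005,-0.147,0,0,0,1]]
  newtons: 40

```text
clock: 10.55
eef_pos: [593.7, 188.0, 65.2]
eef_rot: [3.141, -0.0, -0.064]
wrist_force: [-1.1, -5.2, 4.5]
finger_gap: 15.6
finger_force: 40.0
```

Request:
servo_tool:
  motion:
    - [[0,0,0,0,0,0.028,1],[0,0,0,0,0,0.056,1],[0,0,0,0,0,0.084,1],[0,0,0,0,0,0.112,1],[0,0,0,0,0,0.14,1],[0,0,0.001,0,0,0.168,1],[0,0,0.001,0,0,0.196,1],[0,0,0.001,0,0,0.224,1],[0,0,0.001,0,0,0.252,1],[0,0,0.001,0,0,0.28,1]]

```text
clock: 11.55
eef_pos: [593.6, 188.4, 65.8]
eef_rot: [3.141, -0.0, 0.819]
wrist_force: [-3.3, -1.2, 5.3]
finger_gap: 15.9
finger_force: 40.0
```

Request:
servo_tool:
  motion:
    - [[0,0,0,0,0,0.028,1],[0,0,0,0,0,0.056,1],[0,0,0,0,0,0.084,1],[0,0,0,0,0,0.112,1],[0,0,0,0,0,0.14,1],[0,0,0.001,0,0,0.168,1],[0,0,0.001,0,0,0.196,1],[0,0,0.001,0,0,0.224,1],[0,0,0.001,0,0,0.252,1],[0,0,0.001,0,0,0.274,1]]

```text
clock: 12.55
eef_pos: [593.3, 188.5, 66.4]
eef_rot: [-3.141, -0.0, 1.68]
wrist_force: [-6.1, -1.8, 9.1]
finger_gap: 15.2
finger_force: 40.1
```

Request:
servo_tool:
  motion:
    - [[0,0,0,0,0,0,1],[0,0,0,0,0,0,1],[0,0,0,0,0,0,1],[0,0,0,0,0,0,1]]

```text
clock: 12.95
eef_pos: [593.2, 188.5, 66.4]
eef_rot: [-3.141, -0.0, 1.677]
wrist_force: [-6.8, -2.6, 7.5]
finger_gap: 15.8
finger_force: 40.0
```

Release, rise and check.

Request:
servo_tool:
  motion:
    - [[0,0,0,0,0,0,0.5],[0,0,0,0,0,0,0.5],[0,0,0,0,0,0,0.5],[0,0,0.05,0,0,0,0.5],[0,0,0.12,0,0,0,0.5],[0,0,0.2,0,0,0,0.5],[0,0,0.28,0,0,0,0.5],[0,0,0.33,0,0,0,0.5],[0,0,0.34,0,0,0,0.5],[0,0,0.34,0,0,0,0.5]]

```text
clock: 13.95
eef_pos: [593.6, 188.5, 235.6]
eef_rot: [3.141, -0.0, 1.677]
wrist_force: [0.3, 0.1, -0.3]
finger_gap: 46.6
finger_force: 0.0
```

```bash
python3 look.py w5.png
```

```text
bar 927 [592.39468027 190.46440058  95.97175991]
bar ang 1.6795865377156123
wing 274 [617.3 244.7  62.8] pos ang 1.173 axis 1.136
wing 198 [567.2 132.7  63. ] pos ang -2.014 axis 1.169
fin 161 [582.8 281.8  26.9] pos ang 1.682 axis 1.679
14.0 [593.24327692 188.43745516 234.34646467] [-3.14016021e+00  2.30935214e-04  1.67681669e+00] 0.14272037406502885
```

View pics/w5.png

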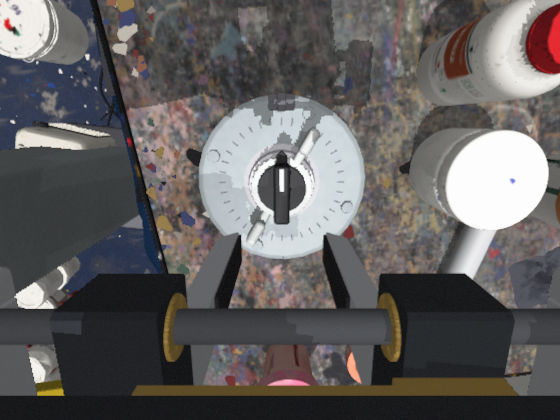

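The pointer (nose at (282,155)) is in line with the fin: bar 1.680, fin 1.68. The wing to grasp is at angle 1.15. I'll go there.

Request:
servo_tool:
  motion:
    - [[0.02,0.05,0,0,0,-0.045,0.5],[0.0486,0.11,0,0,0,-0.09,0.5],[0.0486,0.11,-0.03,0,0,-0.135,0.5],[0.0486,0.11,-0.08,0,0,-0.168,0.5],[0.0486,0.11,-0.15,0,0,-0.168,0.5],[0.0486,0.11,-0.22,0,0,-0.168,0.5],[0.0486,0.11,-0.26,0,0,-0.168,0.5],[0.0486,0.11,-0.27,0,0,-0.168,0.5],[0.0486,0.11,-0.27,0,0,-0.168,0.5]]

```text
clock: 14.9
eef_pos: [617.3, 243.3, 99.3]
eef_rot: [-3.14, 0.002, 1.149]
wrist_force: [-0.4, 0.2, 1.1]
finger_gap: 46.6
finger_force: 0.0
```

```bash
python3 look.py w6.png
```

```text
bar 1148 [594.1635545  189.71644871  95.20064844]
bar ang 1.6534250115327158
wing 658 [618.2 245.9  62.4] pos ang 1.166 axis 1.138
wing 319 [568.2 134.1  63.1] pos ang -2.008 axis 1.175
fin 341 [583.3 282.5  26.8] pos ang 1.676 axis 1.669
14.95 [617.87046407 243.51448168 100.70053081] [-3.14139300e+00  1.72905654e-04  1.14896324e+00] 0.7421156945834558
```

View pics/w6.png

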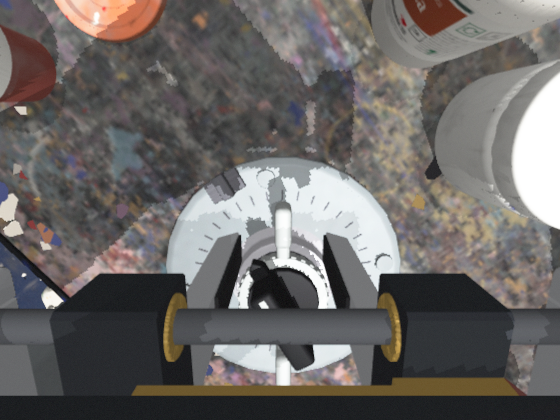

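The wing, at (283,230), is centred. Before descending I'll check the neighbours' heights and generate the arc.

```bash
python3 - <<'E'
from h import *
a=dict(np.load('top.npz'));P=cloud(a)
for n,u,v in(('bucket',256,132),('bottle',207,133),('pink',373,204),('bluetube',300,129)):
    q=P[v-4:v+5,u-4:u+5].reshape(-1,3);print(n,np.median(q,0).round())
m=(P[...,2]>100)&(P[...,0]>450)&(P[...,0]<800)&(P[...,1]<330)&(P[...,1]>-50);print(m.sum(),P[m].min(0),P[m].max(0))
E
python3 arc.py 1.15 -0.7 10 3.5|sed 's/np.float64//g'; python3 arc.py 0.45 -0.6 10 3.5|sed 's/np.float64//g'
```

```text
bucket [804. 223. 101.]
bottle [778. 334. 178.]
pink [631. -70.  90.]
bluetube [834. 110.  32.]
1739 [500.51037967 -28.14447893 100.00830561] [ 799.97390684  329.99648841 1170.1891425 ]
[(0.0075), (-0.0037), -0.0005, 0, 0, -0.0223, 1]
[(0.0148), (-0.0079), -0.001, 0, 0, -0.0446, 1]
[(0.0218), (-0.0126), -0.0015, 0, 0, -0.0668, 1]
[(0.0284), (-0.0178), -0.002, 0, 0, -0.0891, 1]
[(0.0346), (-0.0234), -0.0024, 0, 0, -0.1114, 1]
[(0.0404), (-0.0295), -0.0029, 0, 0, -0.1337, 1]
[(0.0458), (-0.036), -0.0034, 0, 0, -0.156, 1]
[(0.0507), (-0.0428), -0.0039, 0, 0, -0.1783, 1]
[(0.0551), (-0.0499), -0.0044, 0, 0, -0.2005, 1]
[(0.059), (-0.0573), -0.0049, 0, 0, -0.2228, 1]
[(0.0029), (-0.0066), -0.0004, 0, 0, -0.0191, 1]
[(0.0055), (-0.0133), -0.0008, 0, 0, -0.0382, 1]
[(0.0076), (-0.0202), -0.0013, 0, 0, -0.0573, 1]
[(0.0093), (-0.0272), -0.0017, 0, 0, -0.0764, 1]
[(0.0106), (-0.0343), -0.0021, 0, 0, -0.0955, 1]
[(0.0115), (-0.0414), -0.0025, 0, 0, -0.1146, 1]
[(0.0119), (-0.0486), -0.0029, 0, 0, -0.1337, 1]
[(0.0119), (-0.0558), -0.0034, 0, 0, -0.1528, 1]
[(0.0115), (-0.063), -0.0038, 0, 0, -0.1719, 1]
[(0.0106), (-0.0701), -0.0042, 0, 0, -0.191, 1]
```

Request:
servo_tool:
  motion:
    - [[0,0,-0.04,0,0,0,0.5],[0,0,-0.08,0,0,0,0.5],[0,0,-0.11,0,0,0,0.5],[0,0,-0.122,0,0,0,0.5],[0,0,-0.122,0,0,0,0.5],[0,0,-0.122,0,0,0,1],[0,0,-0.122,0,0,0,1],[0,0,-0.122,0,0,0,1],[0,0,-0.122,0,0,0,1],[0,0,-0.122,0,0,0,1]]
  newtons: 40

```text
clock: 15.95
eef_pos: [618.0, 243.5, 39.9]
eef_rot: [3.141, -0.0, 1.149]
wrist_force: [1.8, -0.6, 0.3]
finger_gap: 11.8
finger_force: 40.0
```

Request:
servo_tool:
  motion:
    - [[0.0075,-0.0037,-0.0005,0,0,-0.0223,1],[0.0148,-0.0079,-0.001,0,0,-0.0446,1],[0.0218,-0.0126,-0.0015,0,0,-0.0668,1],[0.0284,-0.0178,-0.002,0,0,-0.0891,1],[0.0346,-0.0234,-0.0024,0,0,-0.1114,1],[0.0404,-0.0295,-0.0029,0,0,-0.1337,1],[0.0458,-0.036,-0.0034,0,0,-0.156,1],[0.0507,-0.0428,-0.0039,0,0,-0.1783,1],[0.0551,-0.0499,-0.0044,0,0,-0.2005,1],[0.059,-0.0573,-0.0049,0,0,-0.2228,1]]

```text
clock: 16.95
eef_pos: [647.8, 214.7, 37.5]
eef_rot: [3.141, -0.001, 0.446]
wrist_force: [1.0, -0.8, 1.2]
finger_gap: 11.7
finger_force: 40.0
```

Request:
servo_tool:
  motion:
    - [[0.0029,-0.0066,-0.0004,0,0,-0.0191,1],[0.0055,-0.0133,-0.0008,0,0,-0.0382,1],[0.0076,-0.0202,-0.0013,0,0,-0.0573,1],[0.0093,-0.0272,-0.0017,0,0,-0.0764,1],[0.0106,-0.0343,-0.0021,0,0,-0.0955,1],[0.0115,-0.0414,-0.0025,0,0,-0.1146,1],[0.0119,-0.0486,-0.0029,0,0,-0.1337,1],[0.0119,-0.0558,-0.0034,0,0,-0.1528,1],[0.0115,-0.063,-0.0038,0,0,-0.1719,1],[0.0106,-0.07,-0.0042,0,0,-0.191,1]]

```text
clock: 17.95
eef_pos: [653.4, 180.2, 35.8]
eef_rot: [-3.141, -0.002, -0.153]
wrist_force: [4.8, 3.1, 2.0]
finger_gap: 11.9
finger_force: 40.2
```

Request:
servo_tool:
  motion:
    - [[0,0,0,0,0,0,1],[0,0,0,0,0,0,1]]

```text
clock: 18.15
eef_pos: [653.4, 179.7, 35.8]
eef_rot: [-3.141, -0.002, -0.149]
wrist_force: [4.8, -1.8, 2.5]
finger_gap: 11.6
finger_force: 40.1
```

```bash
python3 look.py; python3 -c "
from h import *
s=manip.read_state();print(s['wrist_force'],s['moment'])"
python3 arc.py -0.15 -0.14 4 3.5|sed 's/np.float64//g';python3 arc.py -0.29 -0.12 4 3.5|sed 's/np.float64//g'
```

```text
bar 0 [nan nan nan]
bar ang nan
wing 1638 [657.7 180.1  59.2] pos ang -0.117 axis 1.402
fin 150 [583.8 288.8  26.5] pos ang 1.665 axis 3.065
18.2 [653.38341598 179.73201322  35.78380099] [-3.14149423e+00 -2.01997271e-03 -1.49002408e-01] 1.9347457820179668
[ 4.98936466 -1.57219925  3.6474397 ] [-0.35625051 -0.66798774  0.36042523]
[(-0.0007), (-0.0041), -0.0002, 0, 0, -0.0111, 1]
[(-0.0015), (-0.0083), -0.0005, 0, 0, -0.0223, 1]
[(-0.0025), (-0.0123), -0.0007, 0, 0, -0.0334, 1]
[(-0.0037), (-0.0164), -0.001, 0, 0, -0.0446, 1]
[(-0.0011), (-0.0034), -0.0002, 0, 0, -0.0095, 1]
[(-0.0023), (-0.0068), -0.0004, 0, 0, -0.0191, 1]
[(-0.0035), (-0.0102), -0.0006, 0, 0, -0.0286, 1]
[(-0.0049), (-0.0135), -0.0008, 0, 0, -0.0382, 1]look.py:5: RuntimeWarning: Mean of empty slice.
  b=(Z>88)&(Z<102)&(R<50);q=P[b];print('bar',len(q),q.mean(0))
  ret = um.true_divide(
  avg = a.mean(axis, **keepdims_kw)
look.py:6: RuntimeWarning: Degrees of freedom <= 0 for slice
  E_=np.linalg.eigh(np.cov(q[:,:2].T))[1][:,1];print('bar ang',np.arctan2(E_[1],E_[0]))
  c *= np.true_divide(1, fact)
  c *= np.true_divide(1, fact)
```

Request:
servo_tool:
  motion:
    - [[-0.0007,-0.0041,-0.0002,0,0,-0.0111,1],[-0.0015,-0.0083,-0.0005,0,0,-0.0223,1],[-0.0025,-0.0123,-0.0007,0,0,-0.0334,1],[-0.0037,-0.0164,-0.001,0,0,-0.0446,1]]

```text
clock: 18.6
eef_pos: [651.8, 172.1, 35.4]
eef_rot: [-3.14, -0.003, -0.29]
wrist_force: [7.7, 3.0, 2.2]
finger_gap: 11.8
finger_force: 40.3
```

Request:
servo_tool:
  motion:
    - [[0,0,0,0,0,0,1],[0,0,0,0,0,0,1]]

```text
clock: 18.8
eef_pos: [651.8, 171.8, 35.4]
eef_rot: [-3.141, -0.003, -0.289]
wrist_force: [6.6, 1.0, 1.8]
finger_gap: 11.6
finger_force: 40.2
```

Request:
servo_tool:
  motion:
    - [[-0.0011,-0.0034,-0.0002,0,0,-0.0095,1],[-0.0023,-0.0068,-0.0004,0,0,-0.0191,1],[-0.0035,-0.0102,-0.0006,0,0,-0.0286,1],[-0.0049,-0.0135,-0.0008,0,0,-0.0382,1]]

```text
clock: 19.2
eef_pos: [649.6, 165.4, 35.1]
eef_rot: [-3.14, -0.003, -0.41]
wrist_force: [9.0, 2.6, 1.2]
finger_gap: 11.8
finger_force: 40.3
```

Request:
servo_tool:
  motion:
    - [[0,0,0,0,0,0,1],[0,0,0,0,0,0,1]]

```text
clock: 19.4
eef_pos: [649.5, 165.1, 35.1]
eef_rot: [-3.14, -0.003, -0.409]
wrist_force: [8.3, 0.6, 2.8]
finger_gap: 11.8
finger_force: 40.2
```

```bash
python3 - <<'E'
from h import *
s=manip.read_state();F=s['wrist_force'];M=s['moment'];r=(s['eef_pos']-[593.3,188.5,0])/1000
print(F,M,'torque about axis if M at tcp',M[2]+r[0]*F[1]-r[1]*F[0],s['joints'][5])
for n in('top','scene'):
    c=cam(n);P=cloud(c);D=P[...,:2]-[593.3,188.5];R=np.hypot(D[...,0],D[...,1]);Z=P[...,2]
    m=(Z>89)&(Z<99)&(R<36);q=P[m]
    if len(q)>20:
        e=np.linalg.eigh(np.cov(q[:,:2].T))[1][:,1];print(n,len(q),q.mean(0),np.arctan2(e[1],e[0]))
E
python3 arc.py -0.41 -0.12 4 3.5|sed 's/np.float64//g'
```

```text
[8.26500445 0.56734398 2.83197164] [ 0.12454366 -1.24188618  0.47015534] torque about axis if M at tcp 0.6950546618825406 2.174224155090326
scene 144 [588.71457784 193.39246506  94.63527775] 1.6552658814541554
[(-0.0015), (-0.0033), -0.0002, 0, 0, -0.0095, 1]
[(-0.0031), (-0.0065), -0.0004, 0, 0, -0.0191, 1]
[(-0.0047), (-0.0097), -0.0006, 0, 0, -0.0286, 1]
[(-0.0065), (-0.0128), -0.0008, 0, 0, -0.0382, 1]
```

Request:
servo_tool:
  motion:
    - [[0,0,0,0,0,0,0.6],[0,0,0,0,0,0,0.6],[0,0,0,0,0,0,0.6],[0,0,0.05,0,0,0,0.6],[0,0,0.12,0,0,0,0.6],[0,0,0.2,0,0,0,0.6],[0,0,0.28,0,0,0.03,0.6],[-0.05,0.02,0.34,0,0,0.07,0.6],[-0.11,0.047,0.4,0,0,0.11,0.6],[-0.11,0.047,0.4,0,0,0.12,0.6]]

```text
clock: 20.5
eef_pos: [592.2, 190.2, 239.3]
eef_rot: [-3.139, -0.006, -0.027]
wrist_force: [0.6, -0.3, -0.1]
finger_gap: 37.4
finger_force: 0.0
```

Request:
servo_tool:
  motion:
    - [[0,0,0,0,0,0,0.6],[0,0,0,0,0,0,0.6],[0,0,0,0,0,0,0.6]]

```text
clock: 20.8
eef_pos: [593.4, 188.0, 233.0]
eef_rot: [3.141, 0.002, -0.036]
wrist_force: [-0.3, 0.1, 0.6]
finger_gap: 37.4
finger_force: 0.0
```

```bash
python3 look.py w7.png
```

```text
bar 997 [593.7630252  189.09209748  95.84075906]
bar ang 1.6774341020036758
wing 248 [650.5 166.2  57.9] pos ang -0.36 axis 2.742
wing 202 [536.9 211.9  58.1] pos ang 2.737 axis 2.767
fin 148 [583.  282.   26.7] pos ang 1.679 axis 1.683
20.85 [593.41724284 188.04768888 233.10167111] [ 3.14107578e+00  1.68773239e-03 -3.53178604e-02] 1.854177288638712
```

View pics/w7.png

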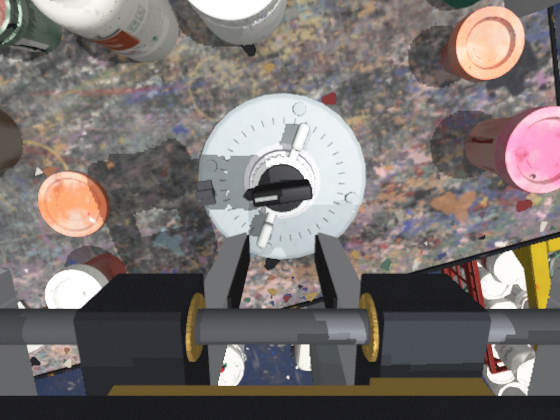

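The pointer (nose at (247,196)) lies on the fin line: 1.677 against 1.680. The ring is about 0.14 rad past its equivalent starting tightness, and holding it took about 0.7 N m. The robot is clear of everything, so I'm handing in.

```bash
python3 -c "
from cell import manip
print(manip.sign_off())"
```

```text
the job is handed in; nothing more can be done
None
```

The job is handed in: I undid the lock ring, turned the pointer to the fin (measured within about 0.005 rad), retightened the ring to about 0.7 N m and backed the robot off clear; washer force can't be read directly, so firm tightness is inferred from that torque and the ring angle.

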